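Kit the finished reed shoes and button into the bench caddy

ROBOT

A 6-joint arm with a two-finger parallel gripper is mounted at the origin on the work surface. World frame = base frame: x ahead of the robot, y to its left, z up, the work surface at z = 0. Lengths are in m, angles in rad, forces in N, time in s.
With the tool pointing down it reaches from about 0.2 to 0.875 m from the base axis. Payload 3.4 kg.
Tool frame: the origin (TCP) lies midway between the tips of the shut fingers; the grasp point (between the pads) lies 19 mm behind it; z points along the fingers, y is the line along which they close (so a half turn about z gives the same grasp; the last joint's range is limited). The gripper opens to 94 mm and grips with 3 to 60 N. Pads are 16 mm wide; open, the fingers measure 119 mm over their backs; the gripper's body (75 mm by 177 mm) begins 78 mm behind the grasp point.
Start: joints at [-1.329, 0.276, 1.505, -0, 1.361, -0.121], TCP at [0.204, -0.538, 0.205] pointing down, gripper open.
Joint ranges: [-2.89, 2.89], [-0.75, 2.08], [0.22, 2.7], [-1.18, 4.32], [0.11, 2.71], [-2.7, 2.7]. Speed limits (rad/s): [2.57, 2.57, 3.14, 3.14, 3.14, 3.14].

INTERFACE

Orientations are given as a unit quaternion [x, y, z, w].
In Python, from rig import status, vision, job gives the robot as it stands. The module is installed in compiled form; this text tells all that it offers.
- The arm moves only by the shell command python3 -m pendant 'ROWS'. ROWS is JSON, a list of rows, each an object with "travel": the shift along the tool's x, y, z in units of 0.4 m (1.0 is 0.4 m), a list of three; "dr": the turn, a rotation vector about the tool's x, y, z in units of pi rad (1.0 is pi rad), a list of three; "gripper": the closure, from 0 (fully open) to 1 (shut). A call has 1 to 20 rows; each row is the pose to reach, as a shift and turn from the pose commanded when the call began, along the tool's axes at that moment, turning the shorter way round; what a row does not reach only later rows make up. A row lasts 1/10 s, in which the tool goes at most 50 mm and 8.59 degrees, less where a joint would pass 70% of its speed; a pose out of reach is approached as far as the arm can. A call with a number of a shift or a turn outside -1 to 1 is refused whole. A call with a gripper value outside its range is refused whole. The fingers move at their own pace and stop on an object; the grip force is fixed at half the most. Time passes only in rows, so rows that repeat a pose let the fingers close. It gives the time, the measured TCP pose, the force, the opening and the grip force at its end, in the units of the state.
- status.observe(): the state, without advancing time (a new reading comes with each control period).
- vision.snapshot(name): name is "scene" or "top" or "wrist"; returns the picture (420x560x3 uint8, red, green, blue); there is no depth.
- vision.get_calibration(name): a dict with "mtx" (3x3 intrinsics, pixels), "extrinsics" (4x4, takes a point from world to camera coordinates); the wrist camera has in their place "hand_eye" (4x4, takes a point from camera to tool coordinates, whose origin is the TCP and whose axes are the flange's). Camera axes: x right, y down, z forward; pixel columns grow to the right and rows downward; lengths in m; the calibration is good to about 2 mm. A picture is of the moment at which its call begins: read the wrist's pose just before it. get_calibration takes no time and is no camera call.
- job.close_job(): hands the job in; it is judged then, once.
The state is a dict: "time_s": time; "joint_positions": joint angles; "joint_velocities": joint speeds; "effort": joint torques, N m; "ee_pos": TCP position; "tool_rot": TCP orientation; "force": force on the tool from outside, world axes, zero at the start; "wrist_torque": the same for the moment, N m; "width": opening from 0.0 (shut) to 1.0 (fully open); "grasp_force": force on a finger pad.
Only numpy, scipy, OpenCV 4.12 (cv2) and the standard library are available. Lean on these libraries where they do the work, as an engineer would, in place of code of your own. Each camera call takes 0.05 s, during which the arm holds its last target. There are 200 camera calls.

TASK

Kit the finished parts into the wooden caddy: lay each of the three brass reed shoes (steel tongue on top, one end rounded) tongue up, straight and in the middle of the bay whose pair of end stops fits its length, longest shoe in the longest bay and shortest in the shortest, and stand the round black ebony button upright wholly inside the ring of the bay that has no stops. The plain square-ended brass bar and the square-edged black block are raw blanks that do not belong: leave both where they lie.

Things in the scene. Friction and masses are not known exactly. Their poses are not given: they have to be found in the camera images.
- long_shoe_c (a point): Long brass reed shoe: flat bar 84 long x 18 wide x 8 mm thick, dark slot and steel tongue along its top, a low (2 mm) clamp on top near its square end (heel, -x); the other end (toe, +x) is fully rounded. Point at its centre, 4 mm above its underside. x along its length, z up out of the tongue face.
- mid_shoe_c (a point): Middle brass reed shoe: as the long one but 62 long x 18 wide x 8 mm thick. Point at its centre, half-way up; x along its length towards the rounded toe, z up.
- short_shoe_c (a point): Short brass reed shoe: as the long one but 40 long x 18 wide x 8 mm thick. Point at its centre, half-way up; x along its length towards the rounded toe, z up.
- button_c (a point): Round black ebony button, 22 mm diameter, 20 mm tall with a domed top, standing on its flat foot. Point at its centre, 10 mm above its foot; z up along its axis.
- brass_blank_c (a point): Raw brass blank, a look-alike to leave alone: plain bar 62 x 18 x 8 mm with both ends square and no slot, tongue or clamp. Point at its centre, half-way up; x along its length.
- ebony_block_c (a point): Raw ebony block, a look-alike to leave alone: square-edged black block 36 x 20 x 20 mm tall. Point at its centre, half-way up; x along its length.
- long_bay_floor (a point): Bay for the long shoe: grey felt plate 118 x 64 mm, one of four side by side (68 mm apart, order varies) in a fixed dark wooden caddy with low (13 mm high) walls beyond the plates' ends. Two pale end stops (6 mm high, 40 wide, 6 thick) with 106 mm clear between; open sides. Point at the middle of the felt, 10 mm above the bench; x from stop to stop, z up.
- mid_bay_floor (a point): Bay for the middle shoe: like the long bay's plate, with 84 mm clear between its end stops. Point at the middle of the felt surface (10 mm above the bench); x from stop to stop, z up.
- short_bay_floor (a point): Bay for the short shoe: like the long bay's plate, with 62 mm clear between its end stops. Point at the middle of the felt surface (10 mm above the bench); x from stop to stop, z up.
- button_bay_floor (a point): Bay for the button: a felt plate without stops, with a pale thin ring, 50 mm inner diameter, inlaid flat in its middle (no height). Point at the ring's centre on the felt surface (10 mm above the bench); x along the bay, z up.
Things that resemble listed ones, but are neither listed nor needed, are in the scene too. Leave any purple or red look-alike of the part that bears long_shoe_c alone. What is shaped like the part that bears short_shoe_c but red is not meant.

How it is judged:
At the end, for the whole second after the job is handed in: Each shoe flat on its own bay's felt, tongue up, within 12 mm of the middle lengthwise, 15 mm crosswise, 0.25 rad of straight (either way round); button upright on its felt within 14 mm of the ring's centre; all four at rest; both blanks within 20 mm of their start (x of long_shoe_c in the frame of long_bay_floor between -0.012 and 0.012 m and y of long_shoe_c in the frame of long_bay_floor between -0.015 and 0.015 m and z of long_shoe_c in the frame of long_bay_floor between 0.001 and 0.007 m and angle between the x axis of long_shoe_c and the x axis of long_bay_floor, either way round below 0.25 rad and angle between each of long_shoe_c, mid_shoe_c, short_shoe_c, button_c's own z axis and vertical below 0.1 rad and linear speed of each of long_shoe, mid_shoe, short_shoe, button below 0.02 m/s and angular speed of each of long_shoe, mid_shoe, short_shoe, button below 0.2 rad/s and x of mid_shoe_c in the frame of mid_bay_floor between -0.012 and 0.012 m and y of mid_shoe_c in the frame of mid_bay_floor between -0.015 and 0.015 m and z of mid_shoe_c in the frame of mid_bay_floor between 0.001 and 0.007 m and angle between the x axis of mid_shoe_c and the x axis of mid_bay_floor, either way round below 0.25 rad and x of short_shoe_c in the frame of short_bay_floor between -0.012 and 0.012 m and y of short_shoe_c in the frame of short_bay_floor between -0.015 and 0.015 m and z of short_shoe_c in the frame of short_bay_floor between 0.001 and 0.007 m and angle between the x axis of short_shoe_c and the x axis of short_bay_floor, either way round below 0.25 rad and horizontal distance between button_c and button_bay_floor below 0.014 m and z of button_c in the frame of button_bay_floor between 0.007 and 0.013 m and distance of each of brass_blank_c, ebony_block_c from where it was at the start of the episode below 0.02 m); the robot touches nothing.
It fails at once if a raw blank (plain brass bar or square-edged black block) is moved more than 20 mm (distance of any of brass_blank_c, ebony_block_c from where it was at the start of the episode above 0.02 m).
It also fails if it takes over 102 s, if anything falls off the work surface, if the arm or the gripper's body presses on something with over 40 N, if the wrist force passes 120 N, or if a joint passes its speed limit or range.

## Working session

There is one attempt and no reset: what is moved stays moved. The work goes in short steps, Python scripts to look and compute and a shell command to move; the robot and the scene stay as the last step left them, time stands still between calls to the robot, and variables do not carry over. Pictures are saved under pics/ and viewed, at most 14 in all, crops included, and the job is handed in when it is done.

```bash
mkdir -p pics; cat > h.py <<'E'
import numpy as np,cv2
from rig import status,vision
from scipy.spatial.transform import Rotation as R
def snap(n,f):
    im=vision.snapshot(n); cv2.imwrite('pics/'+f,im[:,:,::-1]); return im
def cal(n,st=None):
    c=vision.get_calibration(n);K=np.array(c['mtx'])
    if n=='wrist':
        T=np.eye(4);T[:3,:3]=R.from_quat(st['tool_rot']).as_matrix();T[:3,3]=st['ee_pos']
        E=np.linalg.inv(T@np.array(c['hand_eye']))
    else: E=np.array(c['extrinsics'])
    return K,E
def ray(n,uv,z,st=None):
    K,E=cal(n,st);uv=np.atleast_2d(uv).astype(float)
    d=(np.linalg.inv(K)@np.c_[uv,np.ones(len(uv))].T).T@E[:3,:3]
    o=-E[:3,:3].T@E[:3,3]
    return o+d*((z-o[2])/d[:,2])[:,None]
E
python3 - <<'E'
from h import *
snap('top','top.png');snap('scene','scene.png')
s=status.observe();print(s['time_s'],s['ee_pos'],s['tool_rot'])
for n in('top','scene'):print(vision.get_calibration(n))
E
```

```text
0.1 [ 0.2039406  -0.53709628  0.20468981] [ 9.83590334e-01  1.80414490e-01 -5.99591765e-05 -8.14914801e-04]
{'mtx': array([[389.3322219 ,   0.        , 272.07834166],
       [  0.        , 389.3322219 , 205.13973771],
       [  0.        ,   0.        ,   1.        ]]), 'extrinsics': array([[ 0.00218528, -0.99995697,  0.00901549, -0.01691934],
       [-0.99674378, -0.00290477, -0.08058162,  0.49598166],
       [ 0.08060434, -0.00881004, -0.99670724,  0.93094241],
       [ 0.        ,  0.        ,  0.        ,  1.        ]])}
{'mtx': array([[520.76706348,   0.        , 272.34427777],
       [  0.        , 520.76706348, 210.8540406 ],
       [  0.        ,   0.        ,   1.        ]]), 'extrinsics': array([[ 0.86409616,  0.50322871, -0.00993472, -0.39668417],
       [ 0.42230501, -0.73559852, -0.52967282, -0.19026853],
       [-0.27385454,  0.45349277, -0.84814386,  1.24094576],
       [ 0.        ,  0.        ,  0.        ,  1.        ]])}
```

View pics/top.png

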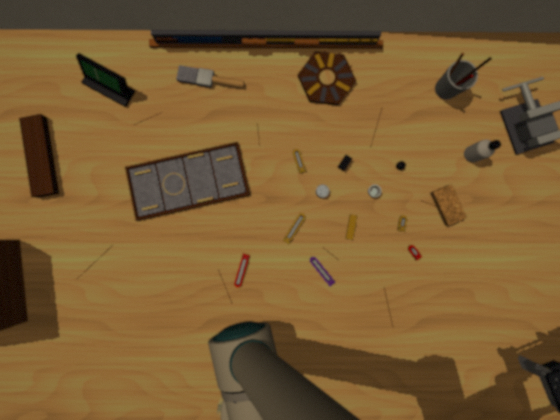

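View pics/scene.png

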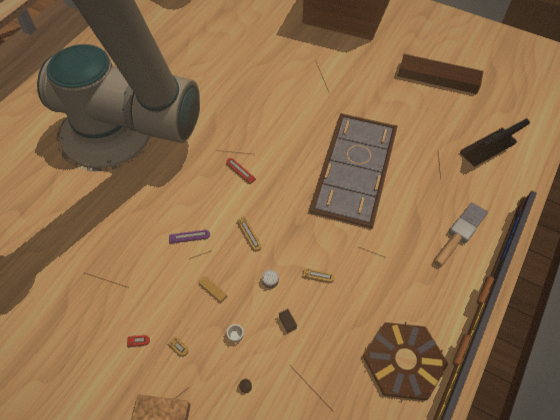

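The top view shows brass parts at (299,161), (295,228), (351,227) and (403,224), black parts at (345,162) and (401,165), red and purple look-alikes at (242,270), (322,271) and (414,252), and the caddy around (188,181). I'll enlarge the parts and the caddy before choosing.

```bash
python3 - <<'E'
from h import *
im=cv2.imread('pics/top.png')
a=cv2.resize(im[140:245,275:425],None,fx=5.3,fy=5.3,interpolation=3)
cv2.imwrite('pics/parts.png',cv2.convertScaleAbs(a,alpha=1.6))
a=cv2.resize(im[135:225,118:258],None,fx=5.6,fy=5.6,interpolation=3)
cv2.imwrite('pics/caddy.png',cv2.convertScaleAbs(a,alpha=1.8))
E
```

```text
(no output)
```

View pics/parts.png

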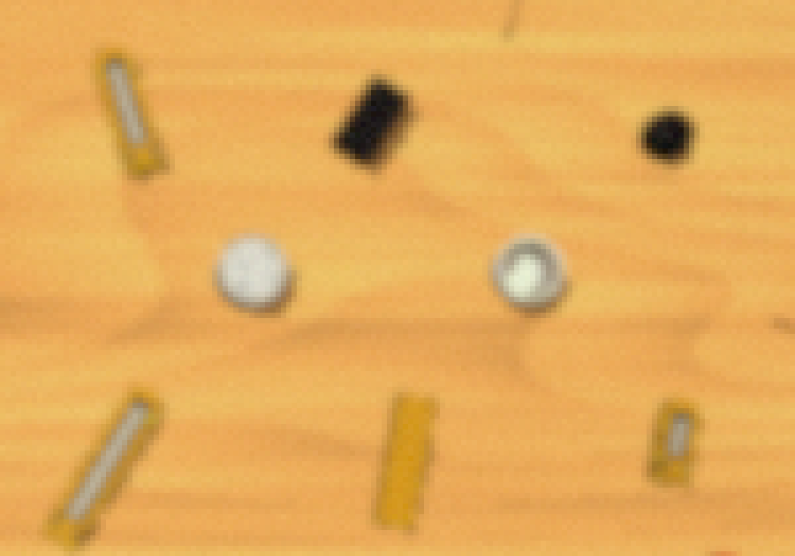

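View pics/caddy.png

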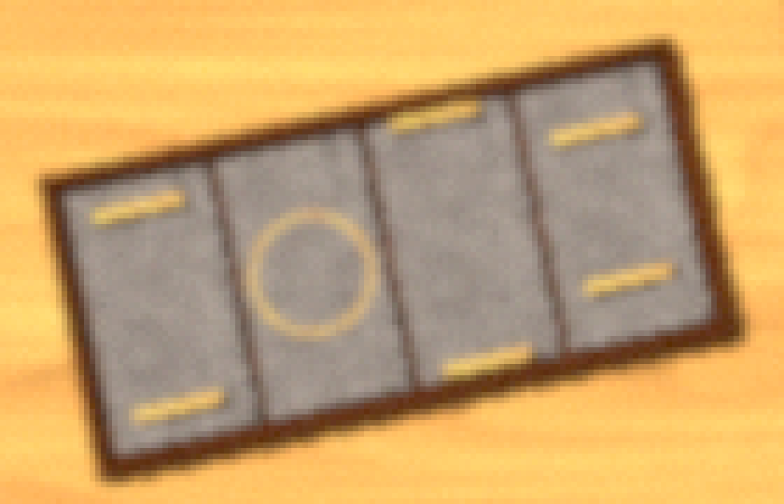

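The parts and bays:
- **Brass at (295,228):** has a tongue and is the longest, so it is the long shoe.
- **Brass at (299,161):** has a tongue, so it is the mid shoe.
- **Brass at (403,224):** has a tongue, so it is the short shoe.
- **Brass at (351,227):** plain with square ends, so it is the blank.
- **Black at (401,165):** round, so it is the button. The one at (345,162) is square-edged, so it is the block.
- **Bays, left to right:** mid, ring, long, short.

The enlarged crop confirms this.

```bash
cat > meas.py <<'E'
from h import *
im=cv2.imread('pics/top.png');hsv=cv2.cvtColor(im,cv2.COLOR_BGR2HSV).astype(int)
im=im.astype(int)
bgd=cv2.medianBlur(cv2.imread('pics/top.png'),51).astype(int)
m=(np.abs(im-bgd).sum(2)>55).astype(np.uint8)
m=cv2.morphologyEx(m,cv2.MORPH_CLOSE,np.ones((3,3)))
P={}
for nm,(u,v),z in [('long',(295,228),.007),('mid',(299,161),.007),('short',(403,224),.007),('blank',(351,227),.007),('button',(401,165),.012),('block',(345,162),.015)]:
    mm=np.zeros_like(m);r=22;mm[v-r:v+r,u-r:u+r]=m[v-r:v+r,u-r:u+r]
    n,l,s,c=cv2.connectedComponentsWithStats(mm)
    k=1+np.argmin(np.linalg.norm(c[1:]-[u,v],axis=1)+ (s[1:,4]<20)*100)
    pts=np.argwhere(l==k)[:,::-1]
    w=ray('top',pts,z)[:,:2]
    (cx,cy),(a,b),an=cv2.minAreaRect((w*1000).astype(np.float32))
    if a<b:an+=90
    print(nm,len(pts),np.round([cx,cy,a,b],0),'ang',round((an+90)%180-90,1))
# caddy stops from crop pixels
f=lambda p:np.array(p)/5.6+[118,135]-.4
for nm,p,q,z in [('mid',(137,207),(178,406),.016),('long',(435,115),(488,361),.016),('short',(594,131),(628,279),.016),('ring',(313,210),(313,338),.01)]:
    w=ray('top',[f(p),f(q)],z)[:,:2]*1000
    d=w[0]-w[1]
    print(nm,np.round(w.mean(0),1),'len',np.round(np.hypot(*d)),'ang',np.round(np.degrees(np.arctan2(d[1],d[0])),1))
E
python3 meas.py
```

```text
long 238 [439. -72.  22.  78.] ang -33.8
mid 166 [607. -83.  62.  18.] ang 18.0
short 116 [ 453. -336.   20.   38.] ang -9.6
blank 179 [ 443. -211.   22.   58.] ang -14.8
button 97 [ 597. -335.   26.   26.] ang 70.4
block 193 [ 601. -197.   30.   42.] ang -33.9
mid [534.5 294.5] len 90.0 ang 13.1
long [565.4 162.1] len 112.0 ang 13.0
short [580.1  96.5] len 68.0 ang 13.4
ring [549.8 228.3] len 57.0 ang 1.3
```

```bash
cat > plan.py <<'E'
import sys
from h import *
# plan.py x y z yaw_deg [x y z yaw ...] (mm) : rows from current pose
s=status.observe();R0=R.from_quat(s['tool_rot']);p0=np.array(s['ee_pos'])
print(round(s['time_s'],1),np.round(p0*1000,1),'w',round(s['width'],3),'F',np.round(s['force'],1),'gf',round(s['grasp_force'],1))
a=list(map(float,sys.argv[1:]))
for x,y,z,yaw in zip(a[0::4],a[1::4],a[2::4],a[3::4]):
    q1=np.degrees(np.arctan2(y,x))
    if abs(q1+90-yaw)>90: yaw+=180*round((q1+90-yaw)/180)
    Rt=R.from_euler('z',yaw,degrees=True)*R.from_euler('x',180,degrees=True)
    print('travel',np.round(R0.inv().apply(np.array([x,y,z])/1000-p0)/.4,4).tolist(),'dr',np.round((R0.inv()*Rt).as_rotvec()/np.pi,4).tolist(),'q6',round(q1+90-yaw))
E
python3 plan.py 439 -72 150 -33.8;python3 -c "
from rig import vision;print(vision.get_calibration('wrist'))"
```

```text
0.1 [ 203.9 -537.1  204.7] w 0.996 F [-0.1  0.4  0.1] gf 0.0
travel [0.962, -0.8783, 0.1383] dr [-0.0002, -0.0006, -0.6967] q6 -66
{'mtx': array([[313.08167588,   0.        , 281.91209315],
       [  0.        , 313.08167588, 213.73464429],
       [  0.        ,   0.        ,   1.        ]]), 'hand_eye': array([[ 2.85338538e-04, -9.64936385e-01, -2.62483698e-01,
         7.62203335e-02],
       [ 9.99999842e-01,  1.48443445e-04,  5.41366998e-04,
         8.52793198e-04],
       [-4.83420729e-04, -2.62483811e-01,  9.64936275e-01,
        -1.77757065e-01],
       [ 0.00000000e+00,  0.00000000e+00,  0.00000000e+00,
         1.00000000e+00]])}
```

```bash
python3 -m pendant '[{"travel":[0.962,-0.878,0.138],"dr":[0,0,-0.697],"gripper":0.4},{"travel":[0.962,-0.878,0.138],"dr":[0,0,-0.697],"gripper":0.4},{"travel":[0.962,-0.878,0.138],"dr":[0,0,-0.697],"gripper":0.4},{"travel":[0.962,-0.878,0.138],"dr":[0,0,-0.697],"gripper":0.4},{"travel":[0.962,-0.878,0.138],"dr":[0,0,-0.697],"gripper":0.4},{"travel":[0.962,-0.878,0.138],"dr":[0,0,-0.697],"gripper":0.4},{"travel":[0.962,-0.878,0.138],"dr":[0,0,-0.697],"gripper":0.4},{"travel":[0.962,-0.878,0.138],"dr":[0,0,-0.697],"gripper":0.4},{"travel":[0.962,-0.878,0.138],"dr":[0,0,-0.697],"gripper":0.4},{"travel":[0.962,-0.878,0.138],"dr":[0,0,-0.697],"gripper":0.4},{"travel":[0.962,-0.878,0.138],"dr":[0,0,-0.697],"gripper":0.4},{"travel":[0.962,-0.878,0.138],"dr":[0,0,-0.697],"gripper":0.4},{"travel":[0.962,-0.878,0.138],"dr":[0,0,-0.697],"gripper":0.4},{"travel":[0.962,-0.878,0.138],"dr":[0,0,-0.697],"gripper":0.4},{"travel":[0.962,-0.878,0.138],"dr":[0,0,-0.697],"gripper":0.4},{"travel":[0.962,-0.878,0.138],"dr":[0,0,-0.697],"gripper":0.4},{"travel":[0.962,-0.878,0.138],"dr":[0,0,-0.697],"gripper":0.4},{"travel":[0.962,-0.878,0.138],"dr":[0,0,-0.697],"gripper":0.4},{"travel":[0.962,-0.878,0.138],"dr":[0,0,-0.697],"gripper":0.4}]'
python3 - <<'E'
from h import *
s=status.observe();print(s['ee_pos'],s['tool_rot'])
snap('wrist','w1.png')
E
```

```text
time_s: 2.0
ee_pos: [0.4391, -0.0728, 0.1502]
tool_rot: [0.291, 0.957, -0.0, -0.0]
force: [-0.3, 0.4, -0.4]
width: 0.6
grasp_force: 0.0
[ 0.43912498 -0.07276282  0.15021457] [ 2.90731706e-01  9.56804616e-01 -4.28024032e-05 -2.90303129e-05]
```

View pics/w1.png

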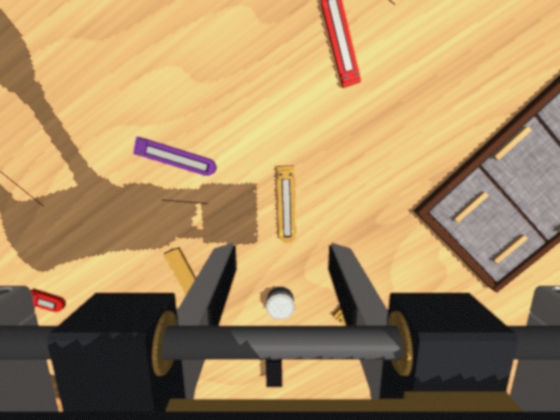

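The wrist view shows the long shoe running from (286,166) to (287,242), nearly aligned with the tool. The short bay's stops are at (471,207) and (510,249).

```bash
python3 - <<'E'
from h import *
s=status.observe()
w=ray('wrist',[(285.5,166.5),(287,242)],.008,s);print(w,w.mean(0),np.linalg.norm(w[0]-w[1]),np.degrees(np.arctan((w[0]-w[1])[1]/(w[0]-w[1])[0])))
w=ray('wrist',[(471,207),(510,249)],.016,s);print(w.mean(0),np.degrees(np.arctan((w[0]-w[1])[1]/(w[0]-w[1])[0])))
E
python3 plan.py 439 -72 40 -33.8
```

```text
[[ 0.409048   -0.04896127  0.008     ]
 [ 0.47796544 -0.09280168  0.008     ]] [ 0.44350672 -0.07088148  0.008     ] 0.08167982814166254 -32.46163777709147
[0.58139937 0.09442276 0.016     ] 12.895687153772524
2.0 [439.1 -72.7 150.2] w 0.602 F [-0.7  0.8  0.9] gf 0.0
travel [0.0013, 0.0014, 0.2756] dr [-0.0, 0.0, 0.0] q6 -66
```

```bash
python3 -m pendant '[{"travel":[-0.005,0.006,0.12],"dr":[0,0,0],"gripper":0.5},{"travel":[-0.005,0.006,0.22],"dr":[0,0,0],"gripper":0.5},{"travel":[-0.005,0.006,0.3],"dr":[0,0,0],"gripper":0.5},{"travel":[-0.005,0.006,0.34],"dr":[0,0,0],"gripper":0.5},{"travel":[-0.005,0.006,0.36],"dr":[0,0,0],"gripper":0.5},{"travel":[-0.005,0.006,0.368],"dr":[0,0,0],"gripper":0.5},{"travel":[-0.005,0.006,0.368],"dr":[0,0,0],"gripper":0.5},{"travel":[-0.005,0.006,0.368],"dr":[0,0,0],"gripper":1},{"travel":[-0.005,0.006,0.368],"dr":[0,0,0],"gripper":1},{"travel":[-0.005,0.006,0.368],"dr":[0,0,0],"gripper":1},{"travel":[-0.005,0.006,0.368],"dr":[0,0,0],"gripper":1},{"travel":[-0.005,0.006,0.368],"dr":[0,0,0],"gripper":1},{"travel":[-0.005,0.006,0.368],"dr":[0,0,0],"gripper":1},{"travel":[-0.005,0.006,0.368],"dr":[0,0,0],"gripper":1}]'; python3 plan.py 565.4 162 100 13
```

```text
time_s: 3.45
ee_pos: [0.4427, -0.0719, 0.0035]
tool_rot: [0.29, 0.957, 0.0, 0.001]
force: [0.2, 1.4, 5.3]
width: 0.183
grasp_force: 30.0
3.5 [442.7 -71.9   3.5] w 0.183 F [0.2 1.4 5.3] gf 30.0
travel [0.0696, 0.6567, -0.241] dr [-0.0, 0.0004, -0.2598] q6 -87
```

```bash
python3 -m pendant '[{"travel":[0,0,-0.08],"dr":[0,0,0],"gripper":1},{"travel":[0,0,-0.2],"dr":[0,0,0],"gripper":1},{"travel":[0.01,0.1,-0.24],"dr":[0,0,-0.04],"gripper":1},{"travel":[0.02,0.2,-0.24],"dr":[0,0,-0.08],"gripper":1},{"travel":[0.03,0.3,-0.24],"dr":[0,0,-0.12],"gripper":1},{"travel":[0.04,0.4,-0.24],"dr":[0,0,-0.16],"gripper":1},{"travel":[0.05,0.5,-0.24],"dr":[0,0,-0.2],"gripper":1},{"travel":[0.06,0.6,-0.24],"dr":[0,0,-0.24],"gripper":1},{"travel":[0.067,0.655,-0.24],"dr":[0,0,-0.26],"gripper":1},{"travel":[0.067,0.655,-0.24],"dr":[0,0,-0.26],"gripper":1},{"travel":[0.067,0.655,-0.24],"dr":[0,0,-0.26],"gripper":1}]'; python3 - <<'E'
from h import *
s=status.observe();print(s['ee_pos'])
snap('wrist','w2.png')
E
python3 plan.py 566 161 14 13
```

```text
time_s: 4.55
ee_pos: [0.5645, 0.1606, 0.0981]
tool_rot: [-0.114, 0.994, -0.001, -0.001]
force: [-0.1, -0.0, -0.8]
width: 0.183
grasp_force: 30.0
[0.56446372 0.16057367 0.09814391]
4.6 [564.3 160.   98.3] w 0.186 F [-0.5 -0.8 -0.2] gf 30.0
travel [-0.0052, 0.0016, 0.2109] dr [-0.0002, -0.0008, 0.0] q6 -87
```

View pics/w2.png

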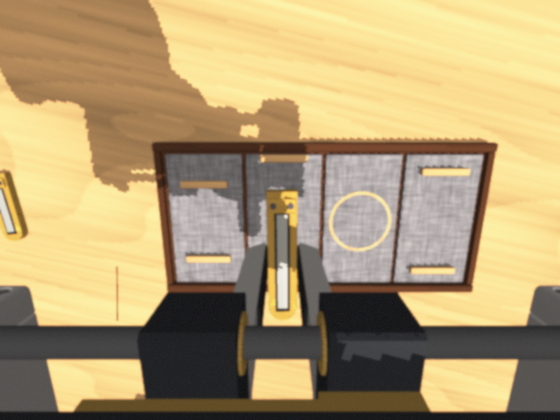

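The long shoe is held level above the third bay. Ring centre is at (360,221), the short bay's stops are at (203,184) and (208,260), and the mid bay's stops are at (446,172) and (432,271). I'll cross-check the bay positions from this view.

```bash
python3 - <<'E'
from h import *
s=status.observe()
print(ray('wrist',(360,221),.010,s))
for p,q in [((203,184),(208,259.5)),((446,172),(432.5,271))]:
    w=ray('wrist',[p,q],.016,s);d=w[1]-w[0];print(w.mean(0),np.linalg.norm(d),np.degrees(np.arctan(d[1]/d[0])))
K,E=cal('wrist',s)
w=ray('wrist',[(284,191),(283,319)],s['ee_pos'][2]+.005,s);print(w,w.mean(0),np.linalg.norm(w[0]-w[1]))
E
```

```text
[[0.55147031 0.22702469 0.01      ]]
[0.58206788 0.09502664 0.016     ] 0.06839563566123547 13.006627446073052
[0.53691705 0.29256138 0.016     ] 0.08963523189480734 13.044614135510662
[[0.5228241  0.15066957 0.10334973]
 [0.60268605 0.16863615 0.10334973]] [0.56275508 0.15965286 0.10334973] 0.08185797829205033
```

```bash
python3 -m pendant '[{"travel":[-0.007,0.001,0.08],"dr":[0,0,0],"gripper":1},{"travel":[-0.007,0.001,0.15],"dr":[0,0,0],"gripper":1},{"travel":[-0.007,0.001,0.19],"dr":[0,0,0],"gripper":1},{"travel":[-0.007,0.001,0.205],"dr":[0,0,0],"gripper":1},{"travel":[-0.007,0.001,0.211],"dr":[0,0,0],"gripper":1},{"travel":[-0.007,0.001,0.211],"dr":[0,0,0],"gripper":1},{"travel":[-0.007,0.001,0.211],"dr":[0,0,0],"gripper":0.65},{"travel":[-0.007,0.001,0.211],"dr":[0,0,0],"gripper":0.65},{"travel":[-0.007,0.001,0.211],"dr":[0,0,0],"gripper":0.65},{"travel":[-0.007,0.001,0.211],"dr":[0,0,0],"gripper":0.65},{"travel":[-0.007,0.001,0.15],"dr":[0,0,0],"gripper":0.6},{"travel":[-0.007,0.001,0.05],"dr":[0,0,0],"gripper":0.5},{"travel":[-0.007,0.001,0],"dr":[0,0,0],"gripper":0.5},{"travel":[-0.007,0.001,0],"dr":[0,0,0],"gripper":0.5}]'; python3 plan.py 607 -83 100 18
```

```text
time_s: 6.0
ee_pos: [0.5707, 0.1625, 0.1025]
tool_rot: [-0.114, 0.994, 0.0, 0.004]
force: [0.4, -0.2, -0.0]
width: 0.502
grasp_force: 0.0
6.0 [570.7 162.5 102.5] w 0.502 F [ 0.4 -0.2 -0. ] gf 0.0
travel [0.0502, -0.6183, 0.0064] dr [0.0036, 0.0005, 0.9726] q6 64
```

```bash
python3 -m pendant '[{"travel":[0.01,-0.12,-0.05],"dr":[0,0,0],"gripper":0.5},{"travel":[0.02,-0.24,-0.08],"dr":[0,0,-0.01],"gripper":0.5},{"travel":[0.03,-0.36,-0.1],"dr":[0,0,-0.02],"gripper":0.5},{"travel":[0.04,-0.48,-0.1],"dr":[0,0,-0.027],"gripper":0.5},{"travel":[0.05,-0.58,-0.1],"dr":[0,0,-0.027],"gripper":0.5},{"travel":[0.05,-0.618,-0.1],"dr":[0,0,-0.027],"gripper":0.5},{"travel":[0.05,-0.618,-0.1],"dr":[0,0,-0.027],"gripper":0.5},{"travel":[0.05,-0.618,-0.1],"dr":[0,0,-0.027],"gripper":0.5}]'
python3 - <<'E'
from h import *
s=status.observe();print(s['ee_pos'],s['tool_rot'])
snap('wrist','w3.png')
E
```

```text
time_s: 6.8
ee_pos: [0.6037, -0.0821, 0.1381]
tool_rot: [-0.156, 0.988, 0.001, -0.001]
force: [0.2, 0.6, 0.1]
width: 0.504
grasp_force: 0.0
[ 0.60370734 -0.08209377  0.13805919] [-1.55552209e-01  9.87826808e-01  9.94320472e-04 -8.47618367e-04]
```

View pics/w3.png

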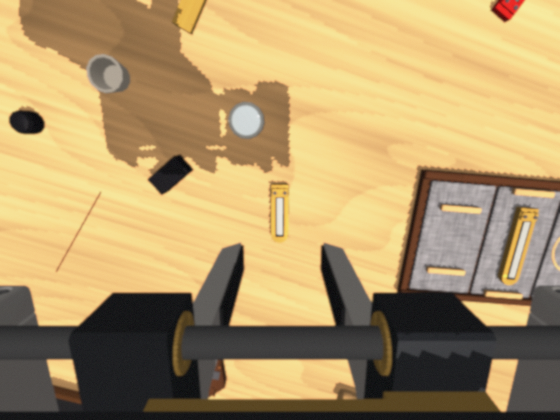

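The long shoe lies in its bay, from (527,209) to (511,284). The mid shoe is below, from (280,183) to (279,241).

```bash
cat > seg.py <<'E'
import sys
from h import *
s=status.observe();a=list(map(float,sys.argv[1:]))
for i in range(0,len(a),5):
    w=ray('wrist',[a[i:i+2],a[i+2:i+4]],a[i+4]/1000,s)*1000;d=w[1]-w[0]
    print(np.round(w.mean(0),1),'len',round(np.hypot(*d[:2]),1),'ang',round(np.degrees(np.arctan(d[1]/d[0])),1))
E
python3 seg.py 280 183 279 241 8  527 209 511 284 18  534 192 503 295 16; python3 plan.py 607 -82 3 18
```

```text
[610.8 -82.7   8. ] len 61.2 ang 16.9
[568.2 159.6  18. ] len 81.4 ang 17.9
[566.9 159.4  16. ] len 112.5 ang 13.1
6.8 [603.7 -81.6 138.3] w 0.503 F [ 0.1 -0.5  0.7] gf 0.0
travel [-0.0078, -0.0041, 0.3383] dr [-0.0006, -0.0009, 0.9998] q6 64
```

```bash
python3 -m pendant '[{"travel":[-0.013,-0.006,0.12],"dr":[0,0,0],"gripper":0.5},{"travel":[-0.013,-0.006,0.22],"dr":[0,0,0],"gripper":0.5},{"travel":[-0.013,-0.006,0.29],"dr":[0,0,0],"gripper":0.5},{"travel":[-0.013,-0.006,0.325],"dr":[0,0,0],"gripper":0.5},{"travel":[-0.013,-0.006,0.338],"dr":[0,0,0],"gripper":0.5},{"travel":[-0.013,-0.006,0.338],"dr":[0,0,0],"gripper":0.5},{"travel":[-0.013,-0.006,0.338],"dr":[0,0,0],"gripper":1},{"travel":[-0.013,-0.006,0.338],"dr":[0,0,0],"gripper":1},{"travel":[-0.013,-0.006,0.338],"dr":[0,0,0],"gripper":1},{"travel":[-0.013,-0.006,0.338],"dr":[0,0,0],"gripper":1},{"travel":[-0.013,-0.006,0.338],"dr":[0,0,0],"gripper":1},{"travel":[-0.013,-0.006,0.338],"dr":[0,0,0],"gripper":1},{"travel":[-0.013,-0.006,0.338],"dr":[0,0,0],"gripper":1},{"travel":[-0.013,-0.006,0.338],"dr":[0,0,0],"gripper":1}]'; python3 plan.py 536 293 100 13
```

```text
time_s: 8.25
ee_pos: [0.6105, -0.0842, 0.0046]
tool_rot: [-0.156, 0.988, -0.0, 0.0]
force: [-1.3, 0.8, 5.4]
width: 0.184
grasp_force: 30.0
8.2 [610.5 -84.2   4.6] w 0.184 F [-1.3  0.8  5.4] gf 30.0
travel [-0.1129, 0.9544, -0.2389] dr [-0.0001, 0.0003, 0.0272] q6 -74
```

```bash
python3 -m pendant '[{"travel":[0,0,-0.08],"dr":[0,0,0],"gripper":1},{"travel":[0,0,-0.2],"dr":[0,0,0],"gripper":1},{"travel":[-0.012,0.1,-0.24],"dr":[0,0,0.01],"gripper":1},{"travel":[-0.024,0.2,-0.24],"dr":[0,0,0.02],"gripper":1},{"travel":[-0.036,0.3,-0.24],"dr":[0,0,0.027],"gripper":1},{"travel":[-0.048,0.4,-0.24],"dr":[0,0,0.027],"gripper":1},{"travel":[-0.06,0.5,-0.24],"dr":[0,0,0.027],"gripper":1},{"travel":[-0.072,0.6,-0.24],"dr":[0,0,0.027],"gripper":1},{"travel":[-0.084,0.7,-0.24],"dr":[0,0,0.027],"gripper":1},{"travel":[-0.096,0.8,-0.24],"dr":[0,0,0.027],"gripper":1},{"travel":[-0.108,0.9,-0.24],"dr":[0,0,0.027],"gripper":1},{"travel":[-0.113,0.954,-0.24],"dr":[0,0,0.027],"gripper":1},{"travel":[-0.113,0.954,-0.24],"dr":[0,0,0.027],"gripper":1},{"travel":[-0.113,0.954,-0.24],"dr":[0,0,0.027],"gripper":1}]'; python3 plan.py 536 293 15 13
```

```text
time_s: 9.65
ee_pos: [0.5355, 0.2925, 0.0992]
tool_rot: [-0.114, 0.993, -0.001, -0.0]
force: [0.5, -0.3, -0.3]
width: 0.185
grasp_force: 30.0
9.7 [535.5 292.5  99.2] w 0.185 F [ 0.5 -0.3 -0.3] gf 30.0
travel [-0.0018, 0.0011, 0.2106] dr [-0.0004, -0.0003, 0.0007] q6 -74
```

```bash
python3 -m pendant '[{"travel":[-0.002,0.001,0.08],"dr":[0,0,0],"gripper":1},{"travel":[-0.002,0.001,0.15],"dr":[0,0,0],"gripper":1},{"travel":[-0.002,0.001,0.19],"dr":[0,0,0],"gripper":1},{"travel":[-0.002,0.001,0.205],"dr":[0,0,0],"gripper":1},{"travel":[-0.002,0.001,0.211],"dr":[0,0,0],"gripper":1},{"travel":[-0.002,0.001,0.211],"dr":[0,0,0],"gripper":1},{"travel":[-0.002,0.001,0.211],"dr":[0,0,0],"gripper":1},{"travel":[-0.002,0.001,0.211],"dr":[0,0,0],"gripper":0.65},{"travel":[-0.002,0.001,0.211],"dr":[0,0,0],"gripper":0.65},{"travel":[-0.002,0.001,0.211],"dr":[0,0,0],"gripper":0.65},{"travel":[-0.002,0.001,0.211],"dr":[0,0,0],"gripper":0.65},{"travel":[-0.002,0.001,0.15],"dr":[0,0,0],"gripper":0.6},{"travel":[-0.002,0.001,0.05],"dr":[0,0,0],"gripper":0.5},{"travel":[-0.002,0.001,-0.05],"dr":[0,0,0],"gripper":0.5},{"travel":[-0.002,0.001,-0.1],"dr":[0,0,0],"gripper":0.5},{"travel":[-0.002,0.001,-0.1],"dr":[0,0,0],"gripper":0.5}]'; python3 plan.py 453 -200 140 -12 453 -336 140 -12
```

```text
time_s: 11.25
ee_pos: [0.5387, 0.2945, 0.1435]
tool_rot: [-0.114, 0.994, 0.001, 0.004]
force: [0.9, -0.6, 0.6]
width: 0.5
grasp_force: 0.0
11.2 [538.7 294.5 143.5] w 0.5 F [ 0.9 -0.6  0.6] gf 0.0
travel [0.4881, -1.1559, 0.0039] dr [-0.0032, 0.0012, -0.8608] q6 78
travel [0.5649, -1.4871, 0.0029] dr [-0.0032, 0.0012, -0.8608] q6 65
```

```bash
python3 -m pendant '[{"travel":[0.038,-0.1,0],"dr":[0,0,0.01],"gripper":0.5},{"travel":[0.38,-1,0],"dr":[0,0,0.139],"gripper":0.5},{"travel":[0.38,-1,0],"dr":[0,0,0.139],"gripper":0.5},{"travel":[0.38,-1,0],"dr":[0,0,0.139],"gripper":0.5},{"travel":[0.38,-1,0],"dr":[0,0,0.139],"gripper":0.5},{"travel":[0.38,-1,0],"dr":[0,0,0.139],"gripper":0.5},{"travel":[0.38,-1,0],"dr":[0,0,0.139],"gripper":0.5},{"travel":[0.38,-1,0],"dr":[0,0,0.139],"gripper":0.5},{"travel":[0.38,-1,0],"dr":[0,0,0.139],"gripper":0.5},{"travel":[0.38,-1,0],"dr":[0,0,0.139],"gripper":0.5}]'; python3 plan.py 453 -336 140 -12
```

```text
time_s: 12.25
ee_pos: [0.4774, -0.1342, 0.1382]
tool_rot: [0.107, 0.994, -0.001, -0.001]
force: [-0.4, 0.7, -0.7]
width: 0.501
grasp_force: 0.0
12.2 [ 477.4 -134.2  138.2] w 0.501 F [-0.4  0.7 -0.7] gf 0.0
travel [-0.0475, -0.5059, -0.0038] dr [-0.0011, 0.0007, 0.9985] q6 65
```

```bash
python3 -m pendant '[{"travel":[-0.01,-0.1,0],"dr":[0,0,0],"gripper":0.5},{"travel":[-0.02,-0.22,0],"dr":[0,0,0],"gripper":0.5},{"travel":[-0.03,-0.34,0],"dr":[0,0,0],"gripper":0.5},{"travel":[-0.04,-0.45,0],"dr":[0,0,0],"gripper":0.5},{"travel":[-0.047,-0.506,0],"dr":[0,0,0],"gripper":0.5},{"travel":[-0.047,-0.506,0],"dr":[0,0,0],"gripper":0.5},{"travel":[-0.047,-0.506,0],"dr":[0,0,0],"gripper":0.5}]'
python3 - <<'E'
from h import *
snap('wrist','w4.png')
E
```

```text
time_s: 12.95
ee_pos: [0.4547, -0.3307, 0.1385]
tool_rot: [0.104, 0.995, 0.001, -0.001]
force: [0.2, -0.2, -0.2]
width: 0.495
grasp_force: 0.0
```

View pics/w4.png

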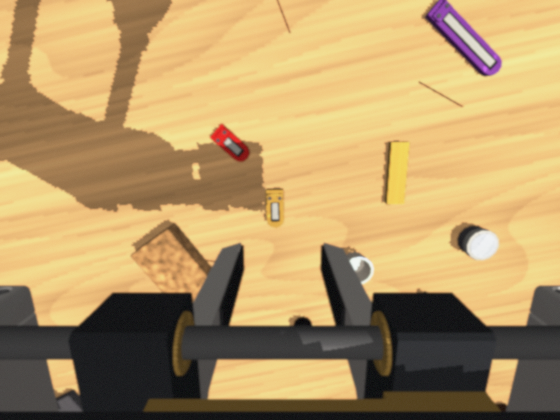

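The short brass shoe runs from (275,188) to (275,226). The red look-alike is at (230,142) and the blank at (397,172). Neither is in the way.

```bash
python3 seg.py 275.5 188 275 226 8;python3 plan.py 455 -336 3 -12
```

```text
[ 454.4 -337.6    8. ] len 39.8 ang -13.0
13.0 [ 454.8 -330.2  138.8] w 0.497 F [-0.1  0.5 -0.5] gf 0.0
travel [-0.0041, -0.0148, 0.3395] dr [0.001, 0.0012, -0.9996] q6 66
```

```bash
python3 -m pendant '[{"travel":[0,0,0.05],"dr":[0,0,0],"gripper":0.5},{"travel":[0,0,0.1],"dr":[0,0,0],"gripper":0.5},{"travel":[0,0,0.1],"dr":[0,0,0],"gripper":0.5},{"travel":[0,0,0.1],"dr":[0,0,0],"gripper":0.5},{"travel":[0,0,0.1],"dr":[0,0,0],"gripper":0.5}]' ;python3 plan.py 454 -337 3 168
```

```text
time_s: 13.5
ee_pos: [0.4559, -0.332, 0.1009]
tool_rot: [0.104, 0.995, -0.0, 0.001]
force: [-0.4, -0.3, 0.1]
width: 0.498
grasp_force: 0.0
13.5 [ 455.9 -332.   100.9] w 0.498 F [-0.4 -0.3  0.1] gf 0.0
travel [0.0024, -0.013, 0.2448] dr [-0.0008, -0.0004, -0.9995] q6 65
```

```bash
python3 -m pendant '[{"travel":[0.002,-0.013,0.08],"dr":[0,0,0],"gripper":0.5},{"travel":[0.002,-0.013,0.16],"dr":[0,0,0],"gripper":0.5},{"travel":[0.002,-0.013,0.22],"dr":[0,0,0],"gripper":0.5},{"travel":[0.002,-0.013,0.24],"dr":[0,0,0],"gripper":0.5},{"travel":[0.002,-0.013,0.245],"dr":[0,0,0],"gripper":0.5},{"travel":[0.002,-0.013,0.245],"dr":[0,0,0],"gripper":0.5},{"travel":[0.002,-0.013,0.245],"dr":[0,0,0],"gripper":1},{"travel":[0.002,-0.013,0.245],"dr":[0,0,0],"gripper":1},{"travel":[0.002,-0.013,0.245],"dr":[0,0,0],"gripper":1},{"travel":[0.002,-0.013,0.245],"dr":[0,0,0],"gripper":1},{"travel":[0.002,-0.013,0.245],"dr":[0,0,0],"gripper":1},{"travel":[0.002,-0.013,0.245],"dr":[0,0,0],"gripper":1},{"travel":[0.002,-0.013,0.245],"dr":[0,0,0],"gripper":1},{"travel":[0.002,-0.013,0.245],"dr":[0,0,0],"gripper":1},{"travel":[0.002,-0.013,0.15],"dr":[0,0,0],"gripper":1},{"travel":[0.002,-0.013,0.05],"dr":[0,0,0],"gripper":1},{"travel":[0.002,-0.013,0],"dr":[0,0,0],"gripper":1},{"travel":[0.002,-0.013,0],"dr":[0,0,0],"gripper":1}]'; python3 plan.py 550 -100 100 13 581 95.5 100 13
```

```text
time_s: 15.3
ee_pos: [0.4549, -0.3389, 0.1026]
tool_rot: [0.104, 0.995, -0.002, 0.003]
force: [0.5, -0.3, -0.6]
width: 0.185
grasp_force: 30.0
15.3 [ 454.9 -338.9  102.6] w 0.185 F [ 0.5 -0.3 -0.6] gf 30.0
travel [-0.1087, 0.6335, 0.0049] dr [0.002, 0.002, 0.8613] q6 67
travel [-0.0831, 1.1277, 0.0031] dr [0.002, 0.002, 0.8613] q6 86
```

```bash
python3 -m pendant '[{"travel":[-0.01,0.06,0],"dr":[0,0,-0.01],"gripper":1},{"travel":[-0.109,0.633,0],"dr":[0,0,-0.139],"gripper":1},{"travel":[-0.109,0.633,0],"dr":[0,0,-0.139],"gripper":1},{"travel":[-0.109,0.633,0],"dr":[0,0,-0.139],"gripper":1},{"travel":[-0.109,0.633,0],"dr":[0,0,-0.139],"gripper":1},{"travel":[-0.109,0.633,0],"dr":[0,0,-0.139],"gripper":1},{"travel":[-0.109,0.633,0],"dr":[0,0,-0.139],"gripper":1}]'; python3 plan.py 581 95.5 100 13
```

```text
time_s: 16.0
ee_pos: [0.5483, -0.0945, 0.0977]
tool_rot: [-0.116, 0.993, 0.001, -0.001]
force: [0.3, -0.6, 0.0]
width: 0.185
grasp_force: 30.0
16.0 [548.3 -94.5  97.7] w 0.185 F [ 0.3 -0.6  0. ] gf 30.0
travel [-0.189, 0.4433, -0.0049] dr [0.0011, 0.0015, -0.9982] q6 86
```

```bash
python3 -m pendant '[{"travel":[-0.04,0.1,0],"dr":[0,0,0],"gripper":1},{"travel":[-0.085,0.2,0],"dr":[0,0,0],"gripper":1},{"travel":[-0.128,0.3,0],"dr":[0,0,0],"gripper":1},{"travel":[-0.17,0.4,0],"dr":[0,0,0],"gripper":1},{"travel":[-0.189,0.443,0],"dr":[0,0,0],"gripper":1},{"travel":[-0.189,0.443,0],"dr":[0,0,0],"gripper":1},{"travel":[-0.189,0.443,0],"dr":[0,0,0],"gripper":1},{"travel":[-0.189,0.443,0],"dr":[0,0,0],"gripper":1}]'; python3 plan.py 581 95.5 14.5 13
```

```text
time_s: 16.8
ee_pos: [0.5814, 0.0894, 0.099]
tool_rot: [-0.113, 0.994, -0.0, -0.001]
force: [0.3, -0.5, -1.1]
width: 0.19
grasp_force: 30.0
16.8 [581.4  89.4  99. ] w 0.19 F [ 0.3 -0.5 -1.1] gf 30.0
travel [-0.0028, 0.0153, 0.2112] dr [-0.001, 0.0003, 0.9998] q6 86
```

```bash
python3 -m pendant '[{"travel":[-0.003,0.013,0.08],"dr":[0,0,0],"gripper":1},{"travel":[-0.003,0.013,0.15],"dr":[0,0,0],"gripper":1},{"travel":[-0.003,0.013,0.19],"dr":[0,0,0],"gripper":1},{"travel":[-0.003,0.013,0.205],"dr":[0,0,0],"gripper":1},{"travel":[-0.003,0.013,0.211],"dr":[0,0,0],"gripper":1},{"travel":[-0.003,0.013,0.211],"dr":[0,0,0],"gripper":1},{"travel":[-0.003,0.013,0.211],"dr":[0,0,0],"gripper":1},{"travel":[-0.003,0.013,0.211],"dr":[0,0,0],"gripper":0.65},{"travel":[-0.003,0.013,0.211],"dr":[0,0,0],"gripper":0.65},{"travel":[-0.003,0.013,0.211],"dr":[0,0,0],"gripper":0.65},{"travel":[-0.003,0.013,0.211],"dr":[0,0,0],"gripper":0.65},{"travel":[-0.003,0.013,0.15],"dr":[0,0,0],"gripper":0.6},{"travel":[-0.003,0.013,0.05],"dr":[0,0,0],"gripper":0.5},{"travel":[-0.003,0.013,-0.05],"dr":[0,0,0],"gripper":0.5},{"travel":[-0.003,0.013,-0.1],"dr":[0,0,0],"gripper":0.5},{"travel":[-0.003,0.013,-0.1],"dr":[0,0,0],"gripper":0.5}]'; python3 plan.py 597 -335 140 13
```

```text
time_s: 18.4
ee_pos: [0.5845, 0.0966, 0.1435]
tool_rot: [-0.114, 0.994, -0.0, 0.004]
force: [0.1, -0.2, -0.4]
width: 0.5
grasp_force: 0.0
18.4 [584.5  96.6 143.5] w 0.5 F [ 0.1 -0.2 -0.4] gf 0.0
travel [0.2135, -1.0581, 0.0086] dr [-0.0037, -0.0007, -0.9997] q6 48
```

```bash
python3 -m pendant '[{"travel":[0.02,-0.1,0],"dr":[0,0,0.01],"gripper":0.5},{"travel":[0.213,-1,0],"dr":[0,0,0.08],"gripper":0.5},{"travel":[0.213,-1,0],"dr":[0,0,0.08],"gripper":0.5},{"travel":[0.213,-1,0],"dr":[0,0,0.08],"gripper":0.5},{"travel":[0.213,-1,0],"dr":[0,0,0.08],"gripper":0.5},{"travel":[0.213,-1,0],"dr":[0,0,0.08],"gripper":0.5},{"travel":[0.213,-1,0],"dr":[0,0,0.08],"gripper":0.5},{"travel":[0.213,-1,0],"dr":[0,0,0.08],"gripper":0.5},{"travel":[0.213,-1,0],"dr":[0,0,0.08],"gripper":0.5},{"travel":[0.213,-1,0],"dr":[0,0,0.08],"gripper":0.5},{"travel":[0.213,-1,0],"dr":[0,0,0.08],"gripper":0.5}]'
python3 plan.py 597 -335 140 178
python3 - <<'E'
from h import *
snap('wrist','w5.png');snap('top','top2.png')
E
```

```text
time_s: 19.5
ee_pos: [0.5886, -0.3109, 0.1384]
tool_rot: [0.012, 1.0, 0.001, -0.001]
force: [-0.2, 1.6, -0.7]
width: 0.501
grasp_force: 0.0
19.5 [ 588.6 -310.9  138.4] w 0.501 F [-0.2  1.6 -0.7] gf 0.0
travel [-0.0223, -0.0598, -0.0042] dr [0.0011, 0.0014, -0.9965] q6 63
```

View pics/w5.png

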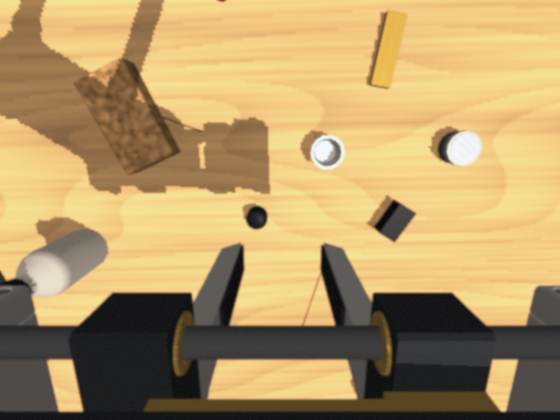

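The round button is at (257,217) and the square block at (395,220). The gripper clears the bottle on the left.

```bash
python3 seg.py 257 217 257.1 217.1 14; python3 plan.py 597 -336 10 178
```

```text
[ 598.4 -336.    14. ] len 0.1 ang 42.0
19.6 [ 589.2 -310.   139.4] w 0.498 F [ 0.5 -0.1  0.2] gf 0.0
travel [-0.0213, -0.065, 0.3233] dr [0.0006, 0.0009, -0.9958] q6 63
```

```bash
python3 -m pendant '[{"travel":[-0.024,-0.065,0],"dr":[0,0,0],"gripper":0.5},{"travel":[-0.024,-0.065,0.08],"dr":[0,0,0],"gripper":0.5},{"travel":[-0.024,-0.065,0.18],"dr":[0,0,0],"gripper":0.5},{"travel":[-0.024,-0.065,0.27],"dr":[0,0,0],"gripper":0.5},{"travel":[-0.024,-0.065,0.32],"dr":[0,0,0],"gripper":0.5},{"travel":[-0.024,-0.065,0.336],"dr":[0,0,0],"gripper":0.5},{"travel":[-0.024,-0.065,0.336],"dr":[0,0,0],"gripper":0.5},{"travel":[-0.024,-0.065,0.336],"dr":[0,0,0],"gripper":1},{"travel":[-0.024,-0.065,0.336],"dr":[0,0,0],"gripper":1},{"travel":[-0.024,-0.065,0.336],"dr":[0,0,0],"gripper":1},{"travel":[-0.024,-0.065,0.336],"dr":[0,0,0],"gripper":1},{"travel":[-0.024,-0.065,0.336],"dr":[0,0,0],"gripper":1},{"travel":[-0.024,-0.065,0.336],"dr":[0,0,0],"gripper":1},{"travel":[-0.024,-0.065,0.336],"dr":[0,0,0],"gripper":1},{"travel":[-0.024,-0.065,0.336],"dr":[0,0,0],"gripper":1}]'; python3 plan.py 598 -336 5 178
```

```text
time_s: 21.1
ee_pos: [0.5989, -0.3391, 0.0067]
tool_rot: [0.012, 1.0, -0.0, 0.001]
force: [0.2, 1.7, 6.2]
width: 0.22
grasp_force: 30.0
21.1 [ 598.9 -339.1    6.7] w 0.22 F [0.2 1.7 6.2] gf 30.0
travel [0.0025, 0.0077, 0.0042] dr [-0.0008, -0.0004, -0.9965] q6 63
```

```bash
python3 -m pendant '[{"travel":[0,0,-0.08],"dr":[0,0,0],"gripper":1},{"travel":[0,0,-0.18],"dr":[0,0,0],"gripper":1},{"travel":[0,0,-0.24],"dr":[0,0,0],"gripper":1},{"travel":[0.1,0.95,-0.24],"dr":[0,0,-0.08],"gripper":1},{"travel":[0.1,0.95,-0.24],"dr":[0,0,-0.08],"gripper":1},{"travel":[0.1,0.95,-0.24],"dr":[0,0,-0.08],"gripper":1},{"travel":[0.1,0.95,-0.24],"dr":[0,0,-0.08],"gripper":1},{"travel":[0.1,0.95,-0.24],"dr":[0,0,-0.08],"gripper":1},{"travel":[0.1,0.95,-0.24],"dr":[0,0,-0.08],"gripper":1},{"travel":[0.1,0.95,-0.24],"dr":[0,0,-0.08],"gripper":1},{"travel":[0.1,0.95,-0.24],"dr":[0,0,-0.08],"gripper":1},{"travel":[0.1,0.95,-0.24],"dr":[0,0,-0.08],"gripper":1},{"travel":[0.1,0.95,-0.24],"dr":[0,0,-0.08],"gripper":1}]'; python3 plan.py 550.8 227.5 100 193
```

```text
time_s: 22.4
ee_pos: [0.5672, 0.0423, 0.1013]
tool_rot: [-0.115, 0.993, -0.0, -0.0]
force: [-0.4, -0.3, -0.1]
width: 0.219
grasp_force: 30.0
22.4 [567.2  42.3 101.3] w 0.219 F [-0.4 -0.3 -0.1] gf 30.0
travel [-0.0655, 0.4601, 0.003] dr [-0.0003, -0.0001, 0.0009] q6 -81
```

```bash
python3 -m pendant '[{"travel":[-0.065,0.46,0],"dr":[0,0,0],"gripper":1},{"travel":[-0.065,0.46,0],"dr":[0,0,0],"gripper":1},{"travel":[-0.065,0.46,0],"dr":[0,0,0],"gripper":1},{"travel":[-0.065,0.46,0],"dr":[0,0,0],"gripper":1},{"travel":[-0.065,0.46,0],"dr":[0,0,0],"gripper":1},{"travel":[-0.065,0.46,0],"dr":[0,0,0],"gripper":1},{"travel":[-0.065,0.46,0],"dr":[0,0,0],"gripper":1}]'; python3 plan.py 550.8 227.5 17 193
python3 - <<'E'
from h import *
snap('wrist','w6.png')
E
```

```text
time_s: 23.1
ee_pos: [0.5516, 0.2251, 0.1012]
tool_rot: [-0.113, 0.994, -0.001, -0.0]
force: [0.7, -0.1, 0.5]
width: 0.217
grasp_force: 30.0
23.1 [551.6 225.1 101.2] w 0.217 F [ 0.7 -0.1  0.5] gf 30.0
travel [0.0006, 0.0066, 0.2106] dr [-0.0004, -0.0001, -0.0003] q6 -81
```

View pics/w6.png

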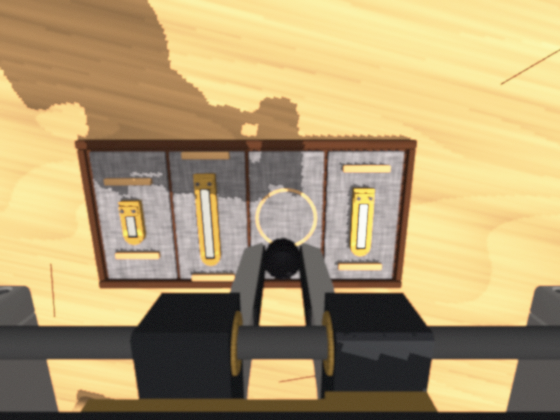

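All three shoes sit inside their bays: short from (130,201) to (133,244), long from (204,176) to (211,264), and mid from (365,189) to (361,254). The ring centre is at (286,219). The button is held upright at (282,258).

```bash
python3 seg.py 130 201 133 244 18 204 176 211 264 18 365 189 361 254 18 286 219 286.1 219.1 10; python3 -m pendant '[{"travel":[0.001,0.006,0.08],"dr":[0,0,0],"gripper":1},{"travel":[0.001,0.006,0.15],"dr":[0,0,0],"gripper":1},{"travel":[0.001,0.006,0.19],"dr":[0,0,0],"gripper":1},{"travel":[0.001,0.006,0.205],"dr":[0,0,0],"gripper":1},{"travel":[0.001,0.006,0.211],"dr":[0,0,0],"gripper":1},{"travel":[0.001,0.006,0.211],"dr":[0,0,0],"gripper":1},{"travel":[0.001,0.006,0.211],"dr":[0,0,0],"gripper":1},{"travel":[0.001,0.006,0.211],"dr":[0,0,0],"gripper":0.65},{"travel":[0.001,0.006,0.211],"dr":[0,0,0],"gripper":0.65},{"travel":[0.001,0.006,0.211],"dr":[0,0,0],"gripper":0.65},{"travel":[0.001,0.006,0.211],"dr":[0,0,0],"gripper":0.65},{"travel":[0.001,0.006,0.15],"dr":[0,0,0],"gripper":0.6},{"travel":[0.001,0.006,0.05],"dr":[0,0,0],"gripper":0.5},{"travel":[0.03,0.006,-0.05],"dr":[0,0,0],"gripper":0.5},{"travel":[0.1,0.006,-0.1],"dr":[0,0,0],"gripper":0.5},{"travel":[0.2,0.006,-0.1],"dr":[0,0,0],"gripper":0.5},{"travel":[0.2,0.006,-0.1],"dr":[0,0,0],"gripper":0.5},{"travel":[0.2,0.006,-0.1],"dr":[0,0,0],"gripper":0.5}]'
python3 - <<'E'
from h import *
snap('wrist','w7.png')
E
```

```text
[584.2  96.9  18. ] len 39.2 ang 9.5
[568.2 161.5  18. ] len 79.9 ang 13.7
[538.6 293.4  18. ] len 59.1 ang 13.5
[552.8 228.1  10. ] len 0.1 ang 56.9
time_s: 24.95
ee_pos: [0.4722, 0.2115, 0.1419]
tool_rot: [-0.114, 0.994, 0.0, 0.001]
force: [0.2, 0.2, 0.2]
width: 0.501
grasp_force: 0.0
```

View pics/w7.png

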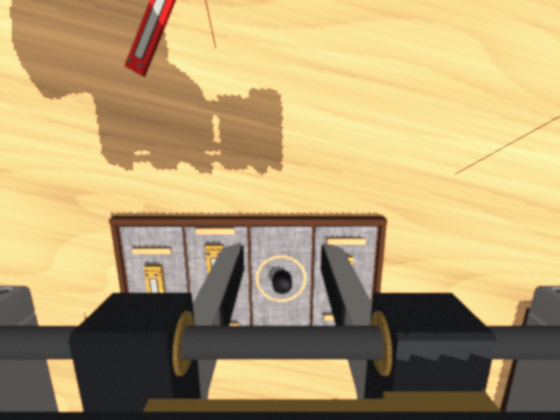

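The button stands at (282,281), inside the ring centred at (281,278). The shoes measure within about 3 mm and 4° of their bays, so I'm handing the job in.

```bash
python3 -c "
from rig import job;print(job.close_job())"
```

```text
the job is handed in; nothing more can be done
None
```

I placed all three reed shoes and the ebony button in their bays and handed the job in at about 25 s; by camera the shoes are within about 3 mm and 4° of true, the button stands inside its ring, and I never reached for either blank, though `close_job()` returned no verdict.

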